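# Set the label coder's day wheel to Monday

### The arm

A 6-joint arm with a two-finger parallel gripper is mounted at the origin on the work surface. World frame = base frame: x ahead of the robot, y to its left, z up, the work surface at z = 0. Lengths are in m, angles in rad, forces in N, time in s.
With the tool pointing down it reaches from about 0.375 to 0.975 m from the base axis. Payload 3.8 kg.
Tool frame: the origin (TCP) lies at the very end of the fingers, on their centre line; the grasp point (between the pads) lies 19 mm behind it; x points along the fingers, z is the direction in which the jaws open and shut, and the axes are right-handed (so a half turn about x gives the same grasp; the last joint's range is limited). The gripper opens to 85 mm and grips with 20 to 120 N. Pads are 22 mm wide; open, the fingers measure 114 mm over their backs; the gripper's body (76 mm by 85 mm) begins 54 mm behind the grasp point. The pads swing forward as they close: fully open they stand 13 mm farther back than shut.
Start: joints at [1.203, 0.264, 1.604, -0, 1.274, -0.037], TCP at [0.219, 0.638, 0.231] pointing down, gripper open.
Joint ranges: [-2.63, 2.63], [-0.94, 2.18], [0.31, 2.57], [-1.31, 4.45], [0, 2.66], [-2.55, 2.55]. Speed limits (rad/s): [2.57, 2.57, 3.14, 3.14, 3.14, 3.14].

### API

Orientations are given as a rotation vector (axis times angle).
In Python, from plant import bot, vision, workorder gives the robot as it stands.
- The arm moves only by the shell command python3 -m creep 'ROWS' [FORCE]. ROWS is JSON, a list of rows, each an object with "grip": the opening, from -1 (shut) to 1 (fully open); "offset": the shift along the tool's x, y, z in cm, a list of three; "turn": the turn about the tool's x in rad. A call has exactly 5 rows; each row shifts and turns the pose as measured when the row begins, along the tool's axes as they then stand; what a row does not reach is not made up. A row lasts 1/10 s, in which the tool goes at most 50 mm and 8.59 degrees, less where a joint would pass 70% of its speed; a pose out of reach is approached as far as the arm can. A call with a gripper value outside its range is refused whole. The fingers move at their own pace and stop on an object; FORCE is the grip in N (left out, the last holds). Time passes only in rows, so rows that do not move let the fingers close, or fill a call up. It gives the time, the measured TCP pose, the force and the opening at its end, in the units of the state.
- bot.observe(): the state, without advancing time (a new reading comes with each control period).
- vision.read_camera(name): name is "scene" or "side" or "wrist"; returns a dict with "color" (420x560x3 uint8, red, green, blue), "z_map" (420x560 float32, m along the optical axis (not along the pixel's ray), 0 where there is no reading), "fx", "fy", "cx", "cy" (pixels), "k1" (the pictures are not rectified: a ray, as slopes to the right and down, at radius r is drawn at 1 + k1 r^2 times it, then the intrinsics apply), "R" (3x3) and "t" (3): a world point X has camera coordinates R X + t; the wrist camera has in their place "hand_eye" (4x4, takes a point from camera to tool coordinates, whose origin is the TCP and whose axes are the tool frame's). Camera axes: x right, y down, z forward; pixel columns grow to the right and rows downward; lengths in m; the calibration is good to about 2 mm. A picture is of the moment at which its call begins: read the wrist's pose just before it.
- workorder.close_job(): hands the job in, once; it reports no verdict.
The state is a dict: "t": time; "q": joint angles; "dq": joint speeds; "tau": joint torques, N m; "tool_pos": TCP position; "ee_rot": TCP orientation; "ft_force": force on the tool from outside, world axes, zero at the start; "torque": the same for the moment, N m; "grip_width": finger opening in m.
Only numpy, scipy, OpenCV 4.12 (cv2) and the standard library are available. Lean on these libraries where they do the work, as an engineer would, in place of code of your own. Each camera call takes 0.05 s, during which the arm holds its last target. There are 200 camera calls.

### The job

It is Monday, and the label coder on the bench still shows one of last week's colours. With a fingertip, flick the edge of the coloured day wheel forward (its top rolling towards the back of the machine), until blue has clicked in at the white pointers, and not past it. Leave the two grey week wheels as they are, and do not pick up or shift the jars, the label roll or the ink bottle round the machine.

Things in the scene. Friction and masses are not known exactly. Their poses are not given: they have to be found in the camera images.
- coder: Hand-lever label coder, fixed to the bench: dark green base plate 230 x 150 x 20 mm, column and overarm at the back (112 mm high), a head with three thumbwheels in front. Origin: centre of the base plate's underside. x axis: from its front to its back; y: to the left seen from the front; z up. All three wheels turn on one level axle along y, 68 mm in front of the origin, 118 mm up.
- day_wheel_top (a point): Topmost point of the day wheel's rim over the ribs, mid-width, between the two small white pointers, 145 mm above the bench. Fixed to the frame (does not turn with the wheel), axes as the coder's. Nothing within 60 mm is higher. A fingertip pressed here with about 5 N and dragged along +x (to the machine's back) rolls the wheel forward by rubbing on its rubber ribs.
- day_wheel_hub (a point): Centre of the day wheel on the axle, 22 mm left of the coder's middle. The wheel is 16 mm wide, 54 mm across over 21 rubber ribs 1.5 mm proud (a white rib parts one colour from the next). Dark steel plates 4 mm thick stand 12.5 mm to its left and right (to their middles); they carry the pointers and end 5 mm below the wheel's top. Fixed to the frame, axes as the coder's.
- week_wheels_mid (a point): Point on the axle midway between the two grey week wheels, 16 mm right of the coder's middle (38 mm right of the day wheel's middle). Each is 12 mm wide and 54 mm across, as high as the day wheel; their middles lie 8 mm either side of this point along y.
- lever_ball (a point): Centre of the black ball, 32 mm across, on top of the coder's hand lever, at the back of its right side, 196 mm above the bench. Fixed. Not needed; keep the gripper clear of it.
- day_wheel (a joint): Angle (rad) of the day wheel, growing as its top rolls to the back (forward). Seven colours, one per click of 0.898 rad (24 mm at the rim), coming up in the order blue, yellow, red, brown, green, orange, black, blue. 0: blue in place; -0.898 black; -1.795 orange; -2.693 green; -3.590 brown. A detent holds each: 2 N at the rim starts it; let go past half a click it snaps on, before that it falls back.
- week_units (a joint): Angle of the grey thumbwheel next to the day wheel (rad), 0 at the start; ten clicks of 0.628 rad to a turn, held by a detent like the day wheel's. To be left as it is.
- week_tens (a joint): Angle of the grey thumbwheel farthest from the day wheel (rad), 0 at the start; as the other grey one. To be left as it is.
- jar: A loose plastic jar of grain spawn, 0.45 kg, 86 mm across and 142 mm high, tan body, blue collar (52 mm across, 106 to 126 mm up) and off-white cap; origin: centre of its underside. Stands on the bench beside the coder. To be left alone.
- jar_b: A loose plastic jar of grain spawn, 0.45 kg, 86 mm across and 142 mm high, tan body, blue collar (52 mm across, 106 to 126 mm up) and off-white cap; origin: centre of its underside. Stands on the bench beside the coder. To be left alone.
- label_roll: A loose roll of white paper labels standing on its end, a ring 66 mm across and 40 mm high with a 39 mm hole, 0.12 kg; origin: centre of its underside. To be left alone.
- ink_bottle: A loose small dark ink bottle with a black cap, 34 mm across and 75 mm high, 0.06 kg; origin: centre of its underside. To be left alone.

How it is judged:
By the outcome, as a careful person would: the job done as asked, in the order asked, and still so for the second after the job is handed in, with the robot touching nothing.
It also fails if it takes over 45 s, if anything falls off the work surface, if the arm or the gripper's body presses on something with over 40 N, if the wrist force passes 120 N, or if a joint passes its speed limit or range.

## Working session

There is one attempt and no reset: what is moved stays moved. The work goes in short steps, Python scripts to look and compute and a shell command to move; the robot and the scene stay as the last step left them, time stands still between calls to the robot, and variables do not carry over. Pictures are saved under pics/ and viewed, about 8 in all and at most 12, crops included, and the job is handed in when it is done.

```bash
mkdir -p pics; ls
cat > h.py <<'E'
import numpy as np,cv2,sys
sys.path.insert(0,'.')
from plant import bot,vision,workorder
from scipy.spatial.transform import Rotation as Ro
def cam(n):
    s=bot.observe(); c=vision.read_camera(n)
    if n=='wrist':
        T=np.eye(4);T[:3,:3]=Ro.from_rotvec(s['ee_rot']).as_matrix();T[:3,3]=s['tool_pos'];T=T@np.array(c['hand_eye'])
        c['Rw'],c['o']=T[:3,:3],T[:3,3]
    else:
        R=np.array(c['R']);c['Rw']=R.T;c['o']=-R.T@np.array(c['t'])
    return c
def save(c,f,box=None,s=1):
    im=c['color'][:,:,::-1]
    if box: im=im[box[1]:box[3],box[0]:box[2]]
    cv2.imwrite(f,cv2.resize(im,None,fx=s,fy=s,interpolation=cv2.INTER_CUBIC))
def ray(c,u,v):
    d=np.array([(u-c['cx'])/c['fx'],(v-c['cy'])/c['fy']]);p=d.copy()
    for _ in range(20): p=d/(1+c['k1']*(p@p))
    return np.array([p[0],p[1],1.])
def onz(c,u,v,z):
    r=c['Rw']@ray(c,u,v); return c['o']+r*(z-c['o'][2])/r[2]
def pt(c,u,v):
    return c['o']+c['Rw']@ray(c,u,v)*c['z_map'][int(round(v)),int(round(u))]
def proj(c,X):
    p=c['Rw'].T@(np.array(X)-c['o']);p=p[:2]/p[2];p=p*(1+c['k1']*(p@p));return p*[c['fx'],c['fy']]+[c['cx'],c['cy']]
E
python3 - <<'E'
from h import *
print(bot.observe())
for n in('scene','side','wrist'):
    c=cam(n);save(c,f'pics/{n}1.png');print(n,c['o'],c['Rw'][:,2],c['fx'])
ims=[cv2.imread(f'pics/{n}1.png') for n in('scene','side')]
E
```

```text
pics
{'t': 0.0, 'q': array([ 1.20304727e+00,  2.64717555e-01,  1.60535808e+00,  1.85912359e-05,
        1.27369684e+00, -3.68510318e-02]), 'dq': array([-0.00130084, -0.0007929 ,  0.00067595, -0.0011676 ,  0.0014563 ,
       -0.00011748]), 'tau': array([ 1.15344013e-03, -5.15090919e+01, -3.67331529e+01,  2.59976296e-04,
        1.27518547e-02, -3.07168840e-06]), 'tool_pos': array([0.21900781, 0.63772117, 0.2299946 ]), 'ee_rot': array([-0.96331447,  1.34964457,  0.961351  ]), 'ft_force': array([ 0.03183467,  0.34303396, -0.27415914]), 'torque': array([-0.00810302, -0.04625291, -0.02089514]), 'grip_width': 0.08540367498710817}
scene [1.15373556 0.45461954 0.75767191] [-0.61123384 -0.42295697 -0.66895485] 439.9127194688078
side [0.53629611 0.76794185 0.72474337] [ 0.0500263 -0.7763761 -0.6282814] 481.3288398105384
wrist [0.14505428 0.66363173 0.37266222] [ 0.28921399 -0.10183965 -0.95183189] 317.45223211578053
```

View pics/scene1.png

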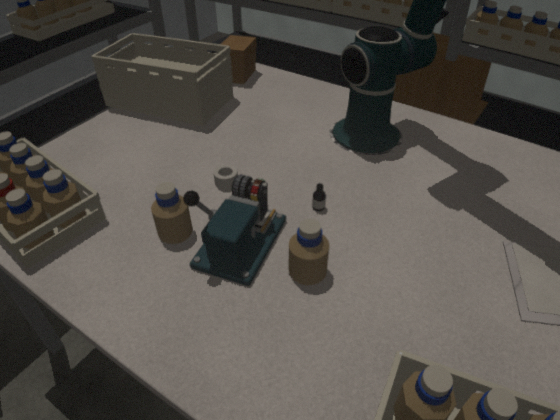

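View pics/side1.png

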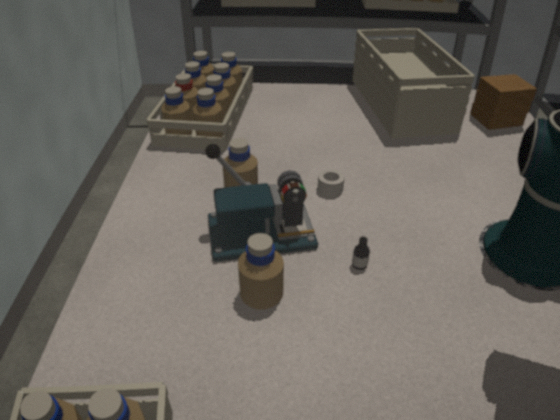

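The scene view shows the coder at about (240,230), its wheels near (250,187), and its front facing the robot. There are jars on both sides, the lever ball is at (191,198), and the side view shows the wheels near (290,187). I'll zoom in on both.

Run:
```python
from h import *
a=cv2.imread('pics/scene1.png')[160:290,180:310];b=cv2.imread('pics/side1.png')[140:270,200:330]
im=np.hstack([cv2.resize(x,(400,400),interpolation=cv2.INTER_CUBIC) for x in(a,b)])
cv2.imwrite('pics/crop1.png',cv2.convertScaleAbs(im,alpha=1.8))
```

```text
(no output)
```

View pics/crop1.png

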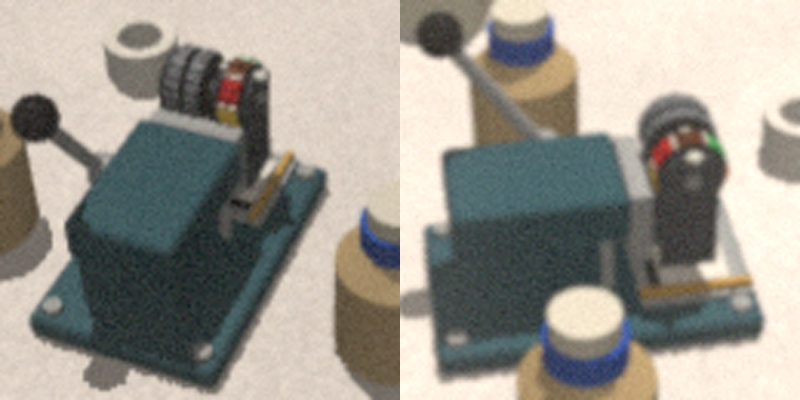

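Run:
```python
from h import *
S=cam('scene');D=cam('side')
P={}
for n,c,px in(('scene',S,[(190.7,264.6),(249,281),(286,215.5)]),('side',D,[(208.8,214),(213,258.6),(316.5,244.6)])):
    br,bl,fl=[onz(c,*p,0.02) for p in px]
    x=(bl-fl)[:2];y=(bl-br)[:2];ctr=(br+fl)/2
    print(n,'ctr',ctr,'len',np.linalg.norm(x),np.linalg.norm(y),'yaw',np.arctan2(x[1],x[0]),np.arctan2(-y[0],y[1]))
    P[n]=(ctr,np.arctan2(x[1],x[0]))
ctr=(P['scene'][0]+P['side'][0])/2;yaw=np.mean([p[1] for p in P.values()])
X=np.array([np.cos(yaw),np.sin(yaw)]);Y=np.array([-X[1],X[0]])
top=ctr[:2]-.068*X+.022*Y
print(ctr,yaw,top)
for c in(S,D): print('proj top',proj(c,[*top,.145]))
s=bot.observe();R=Ro.from_rotvec(s['ee_rot']).as_matrix();print(np.round(R,3))
```

```text
scene ctr [ 0.60847622 -0.0305226   0.02      ] len 0.2216470131246103 0.14046238699881444 yaw 0.21702388510223714 0.25299700324327057
side ctr [ 0.60652813 -0.03007263  0.02      ] len 0.2210971963553725 0.1470914512006967 yaw 0.23844834862718547 0.2110195092419175
[ 0.60750217 -0.03029761  0.02      ] 0.2277361168647113 [ 0.53629093 -0.02421819]
proj top [258.88312876 181.81445446]
proj top [293.46733624 185.53598678]
[[-0.    -0.946  0.325]
 [-0.001  0.325  0.946]
 [-1.     0.    -0.001]]
```

```bash
python3 -m creep '[{"grip":-1,"offset":[-0.5,0,0],"turn":-0.139},{"grip":-1,"offset":[-0.5,0,0],"turn":-0.139},{"grip":-1,"offset":[-0.5,0,0],"turn":-0.139},{"grip":-1,"offset":[-0.5,0,0],"turn":-0.139},{"grip":-1,"offset":[0,0,0],"turn":0}]' 30
cat > goal.py <<'E'
from h import *
# displacement in tool axes (cm) to a world goal, and turn left for tool y = -coder x
def go(g,yaw=.228):
    s=bot.observe();R=Ro.from_rotvec(s['ee_rot']).as_matrix()
    d=R.T@(np.array(g)-s['tool_pos'])*100
    a=np.arctan2(R[1,1],R[0,1]);print('t',s['t'],'pos',s['tool_pos'].round(4),'off cm',d.round(2),'turn',-((yaw+np.pi-a+np.pi)%(2*np.pi)-np.pi),'F',s['ft_force'].round(1),'tilt',R[2].round(3))
if __name__=='__main__': go([float(v) for v in sys.argv[1:4]])
E
python3 goal.py 0.50 -0.033 0.25
```

```text
t: 0.75
tool_pos: [0.2188, 0.6372, 0.2494]
ee_rot: [-1.39, 1.087, 1.388]
ft_force: [-0.1, -0.7, 0.8]
grip_width: 0.0122
t 0.75 pos [0.2188 0.6372 0.2494] off cm [  0.17 -10.95 -71.85] turn 0.018060482137356004 F [-0.1 -0.7  0.8] tilt [-1.     0.002 -0.004]
```

```bash
for i in 1 2; do :; done; python3 -m creep '[{"grip":-1,"offset":[0,-0.7,-4.8],"turn":0},{"grip":-1,"offset":[0,-0.7,-4.8],"turn":0},{"grip":-1,"offset":[0,-0.7,-4.8],"turn":0},{"grip":-1,"offset":[0,-0.7,-4.8],"turn":0},{"grip":-1,"offset":[0,-0.7,-4.8],"turn":0}]'
python3 -m creep '[{"grip":-1,"offset":[0,-0.7,-4.8],"turn":0},{"grip":-1,"offset":[0,-0.7,-4.8],"turn":0},{"grip":-1,"offset":[0,-0.7,-4.8],"turn":0},{"grip":-1,"offset":[0,-0.7,-4.8],"turn":0},{"grip":-1,"offset":[0,-0.7,-4.8],"turn":0}]'
python3 goal.py 0.50 -0.033 0.25
```

```text
t: 1.25
tool_pos: [0.3096, 0.4107, 0.2464]
ee_rot: [-1.383, 1.093, 1.382]
ft_force: [1.9, 0.4, -0.2]
grip_width: 0.0002
t: 1.75
tool_pos: [0.3986, 0.1771, 0.2465]
ee_rot: [-1.372, 1.1, 1.368]
ft_force: [1.2, 0.8, 0.1]
grip_width: -0.0001
t 1.75 pos [0.3986 0.1771 0.2465] off cm [ -0.28  -5.31 -22.71] turn -0.008046131690793601 F [1.2 0.8 0.1] tilt [-1.     0.001 -0.004]
```

```bash
python3 -m creep '[{"grip":-1,"offset":[-0.1,-1.1,-4.6],"turn":0},{"grip":-1,"offset":[-0.1,-1.1,-4.6],"turn":0},{"grip":-1,"offset":[-0.1,-1.1,-4.6],"turn":0},{"grip":-1,"offset":[0,-1.1,-4.6],"turn":0},{"grip":-1,"offset":[0,-1.0,-4.4],"turn":0}]'
python3 goal.py 0.50 -0.033 0.25
python3 - <<'E'
from h import *
c=cam('wrist');print(c['o'],c['Rw'][:,2]);save(c,'pics/w2.png');print(proj(c,[.536,-.024,.145]),proj(c,bot.observe()['tool_pos']))
E
```

```text
t: 2.25
tool_pos: [0.5006, -0.0446, 0.2506]
ee_rot: [-1.359, 1.108, 1.35]
ft_force: [0.7, -0.4, -0.3]
grip_width: 0.0003
t 2.25 pos [ 0.5006 -0.0446  0.2506] off cm [ 0.05 -0.17  1.15] turn -0.0285648071767568 F [ 0.7 -0.4 -0.3] tilt [-1.    -0.003 -0.004]
[ 0.42329182 -0.0596533   0.39294219] [ 0.30383018  0.05746238 -0.95099174]
[300.37429504 248.92975833] [271.53654986 271.7473674 ]
```

View pics/w2.png

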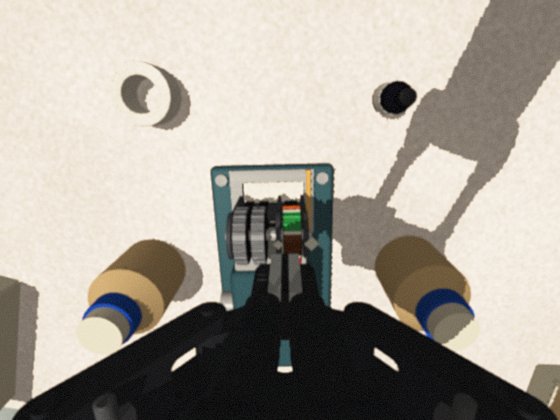

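The wrist view shows brown at (292,243), green in front of it at (292,215), and pointers near (273,236) and (311,243). I'll zoom in for the exact position.

Run:
```python
import cv2
a=cv2.imread('pics/w2.png')[155:275,205:345]
cv2.imwrite('pics/w2c.png',cv2.resize(a,(700,600),interpolation=cv2.INTER_CUBIC))
```

```text
(no output)
```

View pics/w2c.png

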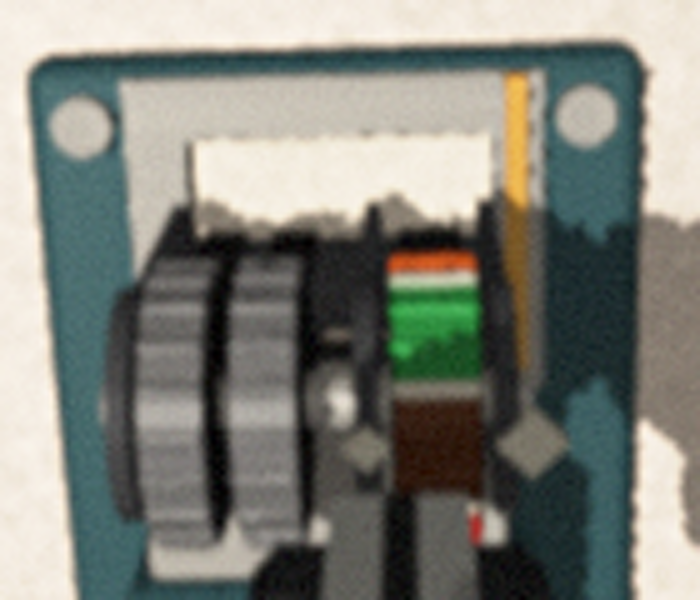

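```bash
python3 -m creep '[{"grip":-1,"offset":[0,0.5,0.5],"turn":-0.028},{"grip":-1,"offset":[0,0.5,0.5],"turn":0},{"grip":-1,"offset":[0,0.5,0.5],"turn":0},{"grip":-1,"offset":[0,0,0],"turn":0},{"grip":-1,"offset":[0,0,0],"turn":0}]'
python3 - <<'E'
from h import *
c=cam('wrist');s=bot.observe();print(s['tool_pos'],s['ee_rot'],proj(c,[.536,-.024,.145]),proj(c,s['tool_pos']))
p=proj(c,[.534,-.028,.145]).astype(int);x,y=p[0]-70,p[1]-60;print(x,y)
save(c,'pics/w3.png',(x,y,x+140,y+120),5);np.savez('w3.npz',**{k:c[k] for k in('Rw','o','fx','fy','cx','cy','k1','z_map')})
E
```

```text
t: 2.8
tool_pos: [0.4824, -0.0377, 0.2492]
ee_rot: [-1.375, 1.102, 1.361]
ft_force: [-0.5, 0.0, -0.2]
grip_width: 0.0001
[ 0.4823568  -0.03765164  0.2491916 ] [-1.37435944  1.1024505   1.36175771] [287.62765594 267.08181485] [284.59965328 269.25804378]
213 204
```

View pics/w3.png

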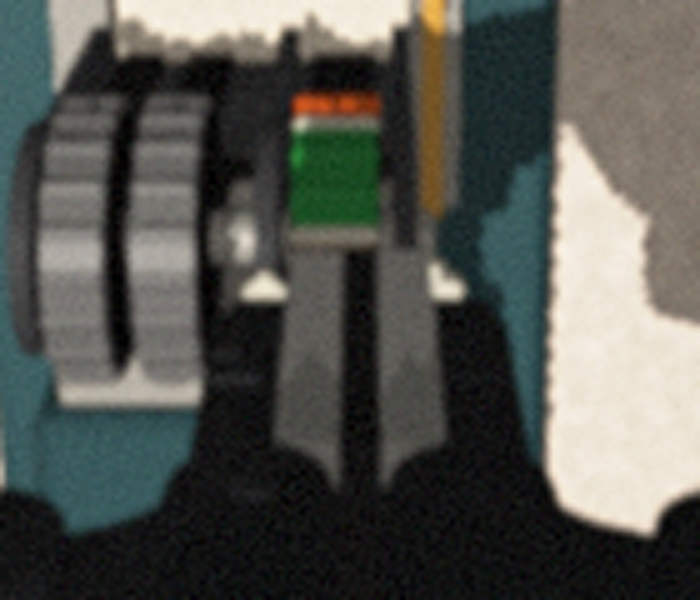

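```bash
python3 - <<'E'
from h import *
c=dict(np.load('w3.npz'))
X=np.array([np.cos(.228),np.sin(.228),0])
r=onz(c,280.1,251.2,.1423);print('rib',r,'top',r+.0117*X)
r=onz(c,280.3,226.5,.118+.027*np.cos(1.347));print('orange rib',r,'top',r+.0263*X)
# wheels: edges of day wheel at front for lateral; yaw from front base corners in picture w2
print('depth pt',pt(c,280,240))
E
python3 goal.py .526 -.032 .2
```

```text
rib [ 0.52388157 -0.03338531  0.1423    ] top [ 0.53527878 -0.03074076  0.1423    ]
orange rib [ 0.50855338 -0.03693813  0.12399219] top [ 0.53417275 -0.03099355  0.12399219]
depth pt [ 0.51636508 -0.03524759  0.13597929]
t 2.85 pos [ 0.4824 -0.0377  0.2492] off cm [ 4.93 -4.38 -0.35] turn -0.01095450595040326 F [1.  0.3 0.9] tilt [-1.    -0.002 -0.008]
```

```bash
python3 -m creep '[{"grip":-1,"offset":[0.5,-1.5,-0.15],"turn":0},{"grip":-1,"offset":[2,-1.5,-0.15],"turn":0},{"grip":-1,"offset":[3,-1.3,0],"turn":0},{"grip":-1,"offset":[3,0,0],"turn":0},{"grip":-1,"offset":[0.4,0,0],"turn":0}]'
python3 goal.py .5253 -.0331 .155
python3 -m creep '[{"grip":-1,"offset":[0,0,0],"turn":0},{"grip":-1,"offset":[0,0,0],"turn":0},{"grip":-1,"offset":[0,0,0],"turn":0},{"grip":-1,"offset":[0,0,0],"turn":0},{"grip":-1,"offset":[0,0,0],"turn":0}]'
python3 goal.py .5253 -.0331 .155
python3 - <<'E'
from h import *
c=cam('wrist');save(c,'pics/w4.png',(210,190,350,310),5)
for p in([.535,-.0308,.145],bot.observe()['tool_pos']):print(proj(c,p))
E
```

```text
t: 3.35
tool_pos: [0.5295, -0.0282, 0.1619]
ee_rot: [-1.384, 1.094, 1.357]
ft_force: [-1.3, 0.4, -0.4]
grip_width: -0.0
t 3.35 pos [ 0.5295 -0.0282  0.1619] off cm [ 0.69  0.53 -0.37] turn -0.005770042644071438 F [-1.3  0.4 -0.4] tilt [-1.    -0.011 -0.011]
t: 3.85
tool_pos: [0.5317, -0.0275, 0.1668]
ee_rot: [-1.389, 1.09, 1.353]
ft_force: [0.1, 0.6, 0.0]
grip_width: -0.0
t 3.85 pos [ 0.5317 -0.0275  0.1668] off cm [ 1.18  0.77 -0.39] turn -0.004420227321507042 F [0.1 0.6 0. ] tilt [-1.    -0.017 -0.013]
[278.13664087 253.77626041]
[284.34766481 269.58322659]
```

View pics/w4.png

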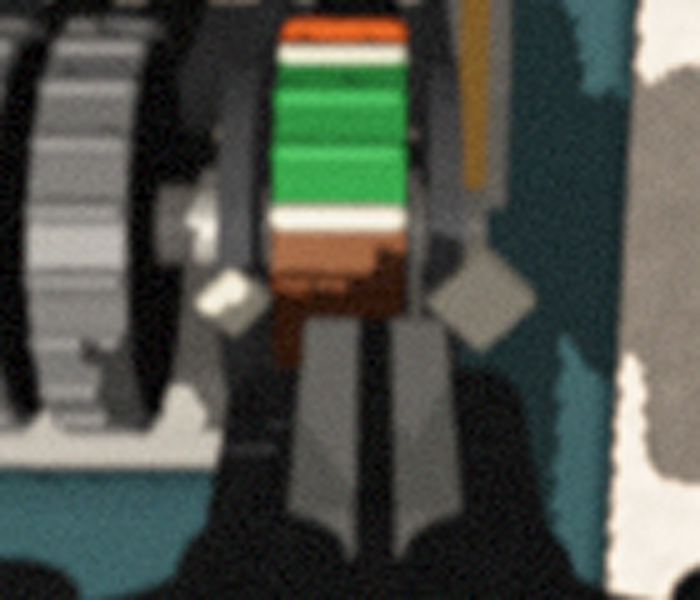

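```bash
python3 -m creep '[{"grip":-1,"offset":[0,0.5,-0.3],"turn":0},{"grip":-1,"offset":[0.6,0.3,-0.1],"turn":0},{"grip":-1,"offset":[0.6,0,0],"turn":0},{"grip":-1,"offset":[0.3,0,0],"turn":0},{"grip":-1,"offset":[0.2,0,0],"turn":0}]'
python3 goal.py .5253 -.0331 .145
```

```text
t: 4.4
tool_pos: [0.5248, -0.0344, 0.1494]
ee_rot: [-1.389, 1.089, 1.351]
ft_force: [-0.6, 1.0, 0.1]
grip_width: -0.0
t 4.4 pos [ 0.5248 -0.0344  0.1494] off cm [ 0.44 -0.07  0.12] turn -0.005200541274410497 F [-0.6  1.   0.1] tilt [-1.    -0.018 -0.013]
```

```bash
python3 -m creep '[{"grip":-1,"offset":[0.2,0,0.1],"turn":0},{"grip":-1,"offset":[0.2,0,0],"turn":0},{"grip":-1,"offset":[0.15,0,0],"turn":0},{"grip":-1,"offset":[0.1,0,0],"turn":0},{"grip":-1,"offset":[0.1,0,0],"turn":0}]'
python3 goal.py .5253 -.0331 .145
```

```text
t: 4.9
tool_pos: [0.5252, -0.0332, 0.1445]
ee_rot: [-1.389, 1.089, 1.351]
ft_force: [-3.5, 0.4, 5.4]
grip_width: 0.0003
t 4.9 pos [ 0.5252 -0.0332  0.1445] off cm [-0.05 -0.01  0.  ] turn -0.004709233383474398 F [-3.5  0.4  5.4] tilt [-1.    -0.018 -0.013]
```

```bash
python3 -m creep '[{"grip":-1,"offset":[0.1,-0.5,0],"turn":0},{"grip":-1,"offset":[0.1,-0.5,0],"turn":0},{"grip":-1,"offset":[0.1,-0.5,0],"turn":0},{"grip":-1,"offset":[0.1,-0.5,0],"turn":0},{"grip":-1,"offset":[0.1,-0.3,0],"turn":0}]'
python3 goal.py .545 -.0285 .145
```

```text
t: 5.4
tool_pos: [0.5512, -0.0275, 0.1431]
ee_rot: [-1.392, 1.085, 1.347]
ft_force: [-0.3, 0.1, 0.3]
grip_width: -0.0001
t 5.4 pos [ 0.5512 -0.0275  0.1431] off cm [-0.2   0.62  0.03] turn -0.004374771630377694 F [-0.3  0.1  0.3] tilt [-1.    -0.023 -0.015]
```

```bash
python3 -m creep '[{"grip":-1,"offset":[-1.2,0,0],"turn":0},{"grip":-1,"offset":[-0.5,1,0],"turn":0},{"grip":-1,"offset":[0,1.2,0],"turn":0},{"grip":-1,"offset":[0,0.5,0],"turn":0},{"grip":-1,"offset":[0.2,0,0],"turn":0}]'
python3 goal.py .5253 -.0331 .145
python3 - <<'E'
from h import *
c=cam('wrist');save(c,'pics/w5.png',(210,190,350,310),5)
print(proj(c,[.535,-.0308,.145]))
E
```

```text
t: 5.9
tool_pos: [0.5205, -0.0339, 0.1572]
ee_rot: [-1.391, 1.088, 1.351]
ft_force: [0.1, -0.6, -0.1]
grip_width: 0.0
t 5.9 pos [ 0.5205 -0.0339  0.1572] off cm [ 1.23 -0.46 -0.01] turn -0.003921712692356749 F [ 0.1 -0.6 -0.1] tilt [-1.    -0.019 -0.014]
[284.50917495 281.60672456]
```

View pics/w5.png

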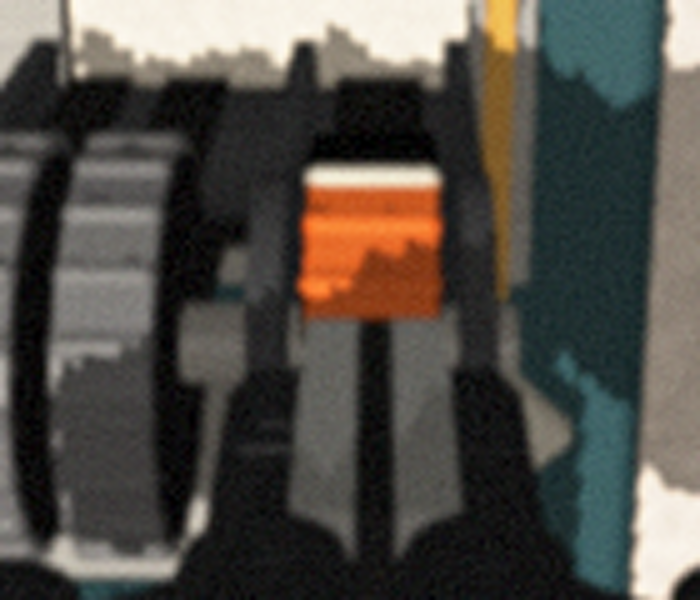

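The front colour is now orange, so green should be at the pointers, one click on. I'll write a colour readout and then do the second flick.

```bash
cat > col.py <<'E'
from h import *
c=cam('wrist');X=np.array([np.cos(.228),np.sin(.228),0]);T=np.array([.535,-.0308,.118])
for a in np.arange(-.5,2.0,.15):  # angle from top towards the front
    p=proj(c,T-X*.0265*np.sin(a)+[0,0,.0265*np.cos(a)]);u,v=p.round().astype(int)
    if 3<v<416: print(round(a,2),(u,v),np.median(c['color'][v-1:v+2,u-5:u+6].reshape(-1,3),axis=0).astype(int))
E
python3 col.py
python3 -m creep '[{"grip":-1,"offset":[0.6,-0.4,0],"turn":0},{"grip":-1,"offset":[0.4,0,0],"turn":0},{"grip":-1,"offset":[0.2,0,0],"turn":0},{"grip":-1,"offset":[0.1,0,0],"turn":0},{"grip":-1,"offset":[0.1,0,0],"turn":0}]'
python3 goal.py .5253 -.0331 .145
```

```text
-0.5 (np.int64(285), np.int64(298)) [23 23 23]
-0.35 (np.int64(284), np.int64(294)) [23 25 25]
-0.2 (np.int64(284), np.int64(290)) [22 22 21]
-0.05 (np.int64(284), np.int64(284)) [19 18 17]
0.1 (np.int64(284), np.int64(278)) [20 20 20]
0.25 (np.int64(284), np.int64(271)) [25 25 25]
0.4 (np.int64(284), np.int64(264)) [32 33 32]
0.55 (np.int64(284), np.int64(256)) [37 38 36]
0.7 (np.int64(284), np.int64(249)) [142  61  24]
0.85 (np.int64(284), np.int64(242)) [161  67  27]
1.0 (np.int64(285), np.int64(236)) [249 138  58]
1.15 (np.int64(285), np.int64(231)) [193  83  30]
1.3 (np.int64(285), np.int64(226)) [237 224 203]
1.45 (np.int64(285), np.int64(222)) [22 22 18]
1.6 (np.int64(285), np.int64(220)) [6 7 8]
1.75 (np.int64(285), np.int64(218)) [4 5 3]
1.9 (np.int64(285), np.int64(217)) [5 5 3]
t: 6.5
tool_pos: [0.5267, -0.0329, 0.1444]
ee_rot: [-1.391, 1.088, 1.351]
ft_force: [-3.8, 0.2, 8.9]
grip_width: 0.0002
t 6.5 pos [ 0.5267 -0.0329  0.1444] off cm [-0.06  0.14  0.01] turn -0.003670716478726632 F [-3.8  0.2  8.9] tilt [-1.    -0.019 -0.014]
```

```bash
python3 -m creep '[{"grip":-1,"offset":[0.1,-0.5,0],"turn":0},{"grip":-1,"offset":[0.1,-0.5,0],"turn":0},{"grip":-1,"offset":[0.1,-0.5,0],"turn":0},{"grip":-1,"offset":[0.1,-0.5,0],"turn":0},{"grip":-1,"offset":[0.0,-0.3,0],"turn":0}]'
python3 -m creep '[{"grip":-1,"offset":[-1.2,0,0],"turn":0},{"grip":-1,"offset":[-0.5,1,0],"turn":0},{"grip":-1,"offset":[0,1.2,0],"turn":0},{"grip":-1,"offset":[0,0.4,0],"turn":0},{"grip":-1,"offset":[0.2,0,0],"turn":0}]'
python3 goal.py .5253 -.0331 .145
python3 col.py | tail -11
```

```text
t: 7.0
tool_pos: [0.5525, -0.0271, 0.1432]
ee_rot: [-1.393, 1.085, 1.349]
ft_force: [0.1, 0.9, -0.1]
grip_width: -0.0001
t: 7.5
tool_pos: [0.5232, -0.0334, 0.1579]
ee_rot: [-1.391, 1.088, 1.351]
ft_force: [-0.3, -0.1, -0.0]
grip_width: 0.0001
t 7.5 pos [ 0.5232 -0.0334  0.1579] off cm [ 1.29 -0.18 -0.  ] turn -0.003028403162844029 F [-0.3 -0.1 -0. ] tilt [-1.    -0.019 -0.014]
0.4 (np.int64(285), np.int64(258)) [31 30 29]
0.55 (np.int64(285), np.int64(251)) [17 18 18]
0.7 (np.int64(285), np.int64(243)) [7 8 8]
0.85 (np.int64(285), np.int64(237)) [4 4 5]
1.0 (np.int64(285), np.int64(231)) [21 19 19]
1.15 (np.int64(285), np.int64(225)) [6 6 5]
1.3 (np.int64(285), np.int64(221)) [226 218 198]
1.45 (np.int64(285), np.int64(217)) [ 45  61 113]
1.6 (np.int64(285), np.int64(215)) [ 26  62 135]
1.75 (np.int64(285), np.int64(213)) [ 22  50 115]
1.9 (np.int64(285), np.int64(212)) [18 35 74]
```

Black is now next to come and blue follows it, so orange is at the pointers. Third flick.

```bash
python3 -m creep '[{"grip":-1,"offset":[0.6,-0.1,0],"turn":0},{"grip":-1,"offset":[0.4,0,0],"turn":0},{"grip":-1,"offset":[0.2,0,0],"turn":0},{"grip":-1,"offset":[0.1,0,0],"turn":0},{"grip":-1,"offset":[0.1,0,0],"turn":0}]'
python3 -m creep '[{"grip":-1,"offset":[0.1,-0.5,0],"turn":0},{"grip":-1,"offset":[0.1,-0.5,0],"turn":0},{"grip":-1,"offset":[0.1,-0.5,0],"turn":0},{"grip":-1,"offset":[0.1,-0.5,0],"turn":0},{"grip":-1,"offset":[0.0,-0.3,0],"turn":0}]'
python3 -m creep '[{"grip":-1,"offset":[-1.2,0,0],"turn":0},{"grip":-1,"offset":[-0.5,1,0],"turn":0},{"grip":-1,"offset":[0,1.2,0],"turn":0},{"grip":-1,"offset":[0,0.4,0],"turn":0},{"grip":-1,"offset":[0.2,0,0],"turn":0}]'
python3 goal.py .5253 -.0331 .145
python3 col.py | tail -11
```

```text
t: 8.05
tool_pos: [0.5251, -0.0331, 0.1444]
ee_rot: [-1.391, 1.088, 1.352]
ft_force: [-4.2, 0.8, 9.9]
grip_width: -0.0
t: 8.55
tool_pos: [0.5514, -0.0273, 0.1438]
ee_rot: [-1.393, 1.084, 1.348]
ft_force: [-0.2, 0.2, -0.7]
grip_width: -0.0001
t: 9.05
tool_pos: [0.5217, -0.0336, 0.1578]
ee_rot: [-1.391, 1.087, 1.352]
ft_force: [0.0, -0.2, 0.8]
grip_width: -0.0
t 9.05 pos [ 0.5217 -0.0336  0.1578] off cm [ 1.29 -0.34 -0.01] turn -0.0026165402328235388 F [ 0.  -0.2  0.8] tilt [-1.    -0.019 -0.013]
0.4 (np.int64(284), np.int64(260)) [34 34 33]
0.55 (np.int64(284), np.int64(253)) [24 42 82]
0.7 (np.int64(284), np.int64(246)) [24 47 92]
0.85 (np.int64(285), np.int64(239)) [ 27  66 147]
1.0 (np.int64(285), np.int64(233)) [ 50 100 191]
1.15 (np.int64(285), np.int64(228)) [ 21  54 124]
1.3 (np.int64(285), np.int64(223)) [224 215 205]
1.45 (np.int64(285), np.int64(220)) [178 148  72]
1.6 (np.int64(285), np.int64(217)) [230 189  55]
1.75 (np.int64(285), np.int64(215)) [168 131  39]
1.9 (np.int64(285), np.int64(215)) [168 131  39]
```

Blue is next in front, so this is the fourth and last flick. Afterwards I'll lift the finger and back it further off, so the pointers can be seen.

```bash
python3 -m creep '[{"grip":-1,"offset":[0.6,-0.3,0],"turn":0},{"grip":-1,"offset":[0.4,0,0],"turn":0},{"grip":-1,"offset":[0.2,0,0],"turn":0},{"grip":-1,"offset":[0.1,0,0],"turn":0},{"grip":-1,"offset":[0.1,0,0],"turn":0}]'
python3 -m creep '[{"grip":-1,"offset":[0.1,-0.5,0],"turn":0},{"grip":-1,"offset":[0.1,-0.5,0],"turn":0},{"grip":-1,"offset":[0.1,-0.5,0],"turn":0},{"grip":-1,"offset":[0.1,-0.5,0],"turn":0},{"grip":-1,"offset":[0.0,-0.3,0],"turn":0}]'
python3 -m creep '[{"grip":-1,"offset":[-1.2,0,0],"turn":0},{"grip":-1,"offset":[-2,0,0],"turn":0},{"grip":-1,"offset":[-2,0,0],"turn":0},{"grip":-1,"offset":[-1,0,0],"turn":0},{"grip":-1,"offset":[0,0,0],"turn":0}]'
python3 goal.py .5253 -.0331 .145
python3 col.py
python3 - <<'E'
from h import *
c=cam('wrist');p=proj(c,[.535,-.0308,.145]).astype(int);print(p)
save(c,'pics/w6.png',(p[0]-70,p[1]-60,p[0]+70,p[1]+60),5)
E
```

```text
t: 9.6
tool_pos: [0.5257, -0.0329, 0.1443]
ee_rot: [-1.391, 1.087, 1.352]
ft_force: [-4.5, 1.0, 7.7]
grip_width: 0.0
t: 10.1
tool_pos: [0.5518, -0.0271, 0.1435]
ee_rot: [-1.393, 1.084, 1.35]
ft_force: [-0.3, 0.2, -0.4]
grip_width: 0.0001
t: 10.6
tool_pos: [0.5482, -0.0266, 0.2063]
ee_rot: [-1.389, 1.089, 1.356]
ft_force: [0.2, -1.0, -0.6]
grip_width: 0.0002
t 10.6 pos [ 0.5482 -0.0266  0.2063] off cm [ 6.09  2.47 -0.05] turn -0.0019721023766425816 F [ 0.2 -1.  -0.6] tilt [-1.    -0.016 -0.012]
-0.5 (np.int64(284), np.int64(221)) [102  96  85]
-0.35 (np.int64(284), np.int64(217)) [175 177 193]
-0.2 (np.int64(284), np.int64(212)) [ 31  72 162]
-0.05 (np.int64(284), np.int64(207)) [ 38  87 176]
0.1 (np.int64(284), np.int64(201)) [ 37  80 169]
0.25 (np.int64(284), np.int64(195)) [ 78 130 219]
0.4 (np.int64(284), np.int64(189)) [213 211 210]
0.55 (np.int64(284), np.int64(183)) [248 226  74]
0.7 (np.int64(284), np.int64(178)) [248 227  75]
0.85 (np.int64(284), np.int64(173)) [236 202  61]
1.0 (np.int64(284), np.int64(169)) [249 233  82]
1.15 (np.int64(284), np.int64(165)) [220 185  56]
1.3 (np.int64(284), np.int64(162)) [233 216 171]
1.45 (np.int64(284), np.int64(160)) [186 118 105]
1.6 (np.int64(284), np.int64(159)) [182 116 103]
1.75 (np.int64(285), np.int64(158)) [214 155 134]
1.9 (np.int64(285), np.int64(159)) [186 116 103]
[283 206]
```

View pics/w6.png

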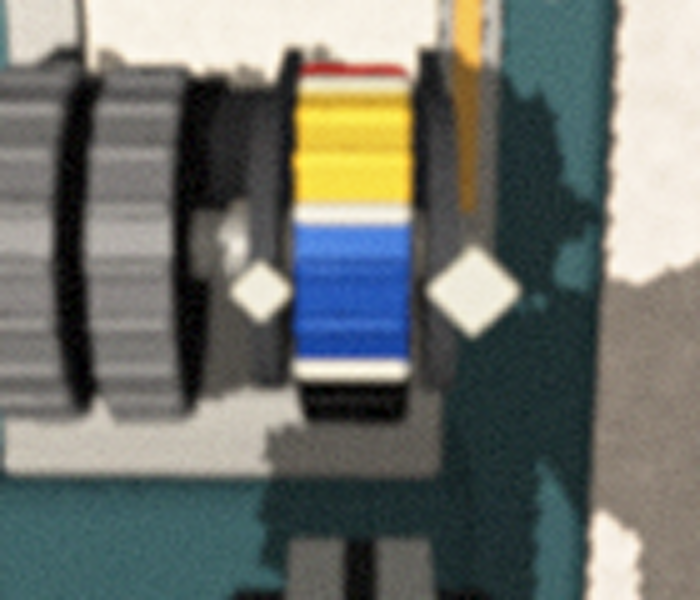

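Blue (352,290 in the crop) sits centred between the white pointers at (260,290) and (475,290), and the finger is 6 cm clear. I'm handing the job in.

```bash
python3 -c "
from plant import bot,workorder
print(bot.observe()['dq'].round(3)); print(workorder.close_job())"
```

```text
[ 0.001  0.015  0.018  0.    -0.002 -0.001]
the job is handed in; nothing more can be done
None
```

The day wheel now shows blue, clicked in at the white pointers, and the job is handed in. It started on brown, so I rolled it forward four clicks with the closed fingertips, using one drag of about 26 mm per click. After each drag the colours in the wrist view had moved on exactly one step: green, orange, black, then blue.

**Final check:** the last picture shows blue centred between the pointers, with white ribs evenly on either side. The fingers were about 6 cm above the wheel, with no force beyond sensor noise. The sensor showed at most about 10 N at the moments I read it, and the robot's clock stood at about 10.7 s.

**Not fully checked:**
- **Week wheels and loose items:** the fingers stayed over the day wheel, and I saw no sign of touching the grey week wheels. I did not measure those wheels, or take a final wide picture of the jars, roll and bottle.
- **Camera mismatch:** the fixed cameras and the wrist camera disagreed by about 6 mm sideways on where the wheel was. I used the wrist view, which the close-up pictures bore out.

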